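Draw the square casting from its plaster mould and turn up its foot

ROBOT

A 6-joint arm with a two-finger parallel gripper is mounted at the origin on the work surface. World frame = base frame: x ahead of the robot, y to its left, z up, the work surface at z = 0. Lengths are in m, angles in rad, forces in N, time in s.
With the tool pointing down it reaches from about 0.375 to 0.975 m from the base axis. Payload 3.8 kg.
Tool frame: the origin (TCP) lies at the very end of the fingers, on their centre line; the grasp point (between the pads) lies robot.grip_point_offset behind it (robot.grip_point_offset is the distance from the TCP to the grasp point, in m); z points along the fingers, y is the direction in which the jaws open and shut (so a half turn about z gives the same grasp; the last joint's range is limited). The gripper opens to 85 mm and grips with 20 to 120 N. Pads are 22 mm wide; open, the fingers measure 114 mm over their backs; the gripper's body (76 mm by 85 mm) begins 54 mm behind the grasp point. The pads swing forward as they close: fully open they stand 13 mm farther back than shut.
Start: joints at [-1.228, 0.264, 1.604, -0, 1.274, -0.037], TCP at [0.25, -0.627, 0.231] pointing down, gripper open.
Joint ranges: [-2.63, 2.63], [-0.94, 2.18], [0.31, 2.57], [-1.31, 4.45], [0, 2.66], [-2.55, 2.55]. Speed limits (rad/s): [2.57, 2.57, 3.14, 3.14, 3.14, 3.14].

INTERFACE

Orientations are given as a rotation vector (axis times angle).
In Python, from plant import robot gives the robot as it stands.
- The arm moves only by the tool apply_moves, never from a script. Its argument "deltas" is a list of rows, each an object of numbers: "dx", "dy", "dz": the shift along the tool's x, y, z in units of 0.03 m (1.0 is 0.03 m); "rx", "ry", "rz": the turn, a rotation vector about the tool's x, y, z in units of 5 degrees (1.0 is 5 degrees). In form: [{"dx": .., "dy": .., "dz": .., "rx": .., "ry": .., "rz": ..}, ...]. A call has 1 to 12 rows; each row shifts and turns the pose as measured when the row begins, along the tool's axes as they then stand; what a row does not reach is not made up. A row lasts 1/10 s, in which the tool goes at most 50 mm and 8.59 degrees, less where a joint would pass 70% of its speed; a pose out of reach is approached as far as the arm can. A call with a number of a shift or a turn outside -1 to 1 is refused whole. A call with a gripper value outside its range is refused whole. "jaw" is the closure in counts, from 0 (fully open) to 255 (shut), set as the call begins (left out, the last holds). The fingers move at their own pace and stop on an object; the grip force is fixed at half the most. Time passes only in rows, so rows that do not move let the fingers close. It gives the time, the measured TCP pose, the force and the opening at its end, in the units of the state.
- robot.read_state(): the state, without advancing time (a new reading comes with each control period).
- robot.grab_frame(name): name is "side" or "top"; returns (picture, depth): 420x560x3 uint8, blue, green, red; 420x560 float32, m along the optical axis (not along the pixel's ray), 0 where there is no reading.
- robot.camera_model(name): a dict with "vfov" (degrees; the focal length in pixels is half the picture's height over the tangent of half this angle, whatever the lens; pixels are square), "cx", "cy" (the principal point, pixels), "extrinsics" (4x4, takes a point from camera to world coordinates). Camera axes: x right, y up, looking along -z (the intrinsics and any distortion apply to the point x, -y, -z); pixel columns grow to the right and rows downward; lengths in m; the calibration is good to about 2 mm. A picture is of the moment at which its call begins. camera_model takes no time and is no camera call.
- robot.hand_in(): hands the job in, once; it reports no verdict.
The state is a dict: "t": time; "joints": joint angles; "joint_vel": joint speeds; "joint_torque": joint torques, N m; "position": TCP position; "eef_rot": TCP orientation; "ft_force": force on the tool from outside, world axes, zero at the start; "ft_torque": the same for the moment, N m; "width": opening from 0.0 (shut) to 1.0 (fully open).
Only numpy, scipy, OpenCV 4.12 (cv2) and the standard library are available. Lean on these libraries where they do the work, as an engineer would, in place of code of your own. Each camera call takes 0.05 s, during which the arm holds its last target.

TASK

On the casting bench the pouring rings are off and two dry cast pots stand in their plaster moulds. Draw the square pot straight up out of its mould, keeping it upright until it is fully clear, then turn it over onto its side, lying about level in the air so that its foot can be looked over, and finish while still holding it there, steady, raised well above the moulds (a hand's breadth or more). Don't knock it hard against the mould, shift or lift the mould, or disturb the round pot and the other things on the bench.

Things in the scene. Friction and masses are not known exactly. Their poses are not given: they have to be found in the camera images.
- square_pot: Square cast pot to handle: dry buff clay, rigid, hollow, open-mouthed, 96 mm high, 0.11 to 0.18 kg. Origin: centre of the foot's underside; z up through the mouth; x, y square to its flat sides. Body 50 mm wide at the foot, widening to 62 at z 58; shoulder slopes in to the neck at z 64. Corners rounded 7 mm, wall 4 mm. Starts upright, standing free in the square mould with shoulder and neck sticking out.
- square_pot_neck (a point): Centre of the square pot's neck, on the pot's axis 80 mm above its foot and 16 mm below its rim; axes as the pot's. The neck is straight, 48 mm wide over two opposite flat sides (mouth 40 mm inside), from 16 mm below this point to 16 mm above it: the place to grip. At the start its lower end is 6 mm above the mould's top face.
- square_pot_middle (a point): Point on the square pot's axis halfway up the pot, 48 mm above its foot; axes as the pot's.
- square_mould: Lower block of the square plaster mould, loose on the bench, white, 120 x 120 x 78 mm high, about 1.1 kg. Origin: centre of its underside, z up, x and y along its sides and the pot's. Open square cavity in its top: floor at z 20 mm (the pot's foot stands there), 54 mm wide at the floor, 66 at the top, so the pot has 2 mm of play all round and comes free as it rises. Four 3 mm domed keys on the top face.
- round_pot: The other cast pot, to be left alone: same clay and same heights, but round in plan (body 62 mm, neck 48 mm in diameter). Origin: centre of its foot, z up. Stands in the round mould.
- round_mould: Round plaster mould block, 120 mm in diameter, 78 mm high, holding the round pot; leave alone. Origin: centre of its underside. The square and the round mould stand side by side, either one on the left, at least 200 mm between centres across the bench.
- square_ring: Square plaster pouring ring (upper part of the square mould) lying flat on the bench, 120 x 120 x 36 mm with a funnel hole; leave alone. Origin: centre of its underside.
- round_ring: Round plaster pouring ring lying flat, 120 mm in diameter, 36 mm high, with a funnel hole; leave alone. Origin: centre of its underside.
- glazed_pot: Finished brown glazed round pot, 83 mm in diameter, 78 mm high, standing on the bench beyond the moulds; leave alone. Origin: centre of its underside.
There are look-alikes about, which are no part of the job. Leave any orange look-alike of the square_mould alone.

How it is judged:
By the outcome, as a careful person would: the job done as asked, in the order asked, and still so for the second after the job is handed in, while the arm keeps its last pose, push and grip.
It also fails if it takes over 35 s, if anything falls off the work surface, if the arm or the gripper's body presses on something with over 40 N, if the wrist force passes 120 N, or if a joint passes its speed limit or range.

## Working session

There is one attempt and no reset: what is moved stays moved. The work goes in short steps, Python scripts to look and compute and a tool call to move; the robot and the scene stay as the last step left them, time stands still between calls to the robot, and variables do not carry over. Pictures are saved under pics/ and viewed, and the job is handed in when it is done.

Besides the shell and the picture viewer there is one more tool, called after "Emit:" in YAML: its name, and indented under it one key for each argument. apply_moves: Moves the arm, as the interface text tells. Its arguments: {"type":"object","properties":{"deltas":{"type":"array"},"jaw":{"type":"number"}},"required":["deltas"]}

```bash
ls; mkdir -p pics; cat > h.py <<'E'
import numpy as np,cv2
from plant import robot
def cap(n,tag):
    p,d=robot.grab_frame(n); cv2.imwrite(f'pics/{tag}.png',p); np.savez(f'pics/{tag}.npz',p=p,d=d); return p,d
E
python3 - <<'E'
from h import *
for n in('side','top'):
    m=robot.camera_model(n); print({k:(np.round(v,4).tolist() if hasattr(v,'__len__') and not isinstance(v,str) else v) for k,v in m.items()})
    p,d=cap(n,n+'0'); print(d.min(),d.max(),(d==0).mean())
print(robot.grip_point_offset); print(robot.read_state())
E
```

```text
pics
{'vfov': 43.437931143276415, 'cx': 281.4936416572834, 'cy': 220.26396833127748, 'extrinsics': [[-0.8249, 0.3795, -0.4189, 0.0062], [-0.5652, -0.5661, 0.6001, 0.8066], [-0.0094, 0.7318, 0.6815, 1.0015], [0.0, 0.0, 0.0, 1.0]]}
0.0 3.5161936 0.003805272108843537
{'vfov': 50.11480316586336, 'cx': 284.59738767129994, 'cy': 200.71071340893073, 'extrinsics': [[0.0278, 0.986, -0.1643, 0.3672], [-0.9992, 0.0319, 0.0226, 0.0205], [0.0276, 0.1636, 0.9861, 1.3991], [0.0, 0.0, 0.0, 1.0]]}
0.0 1.8854716 0.004107142857142857
0.0187
{'t': 0.1, 'joints': array([-1.22790281e+00,  2.64696442e-01,  1.60523213e+00, -3.72609579e-07,
        1.27366813e+00, -3.69053146e-02]), 'joint_vel': array([-1.61419833e-03, -1.22939512e-03, -2.70900516e-03,  1.42121290e-04,
       -5.87825836e-05,  3.10708871e-04]), 'joint_torque': array([ 8.31079451e-04, -5.16705930e+01, -3.68589628e+01,  1.36751504e-05,
        6.33721560e-03, -1.65255670e-05]), 'position': array([ 0.25002288, -0.62629275,  0.23007682]), 'eef_rot': array([-3.08317191e+00, -5.92633710e-01,  4.79990281e-04]), 'ft_force': array([0.12514682, 0.40755317, 0.43155735]), 'ft_torque': array([ 0.0108308 , -0.00225277,  0.01523775]), 'width': 0.9989804565432518}
```

View pics/side0.png

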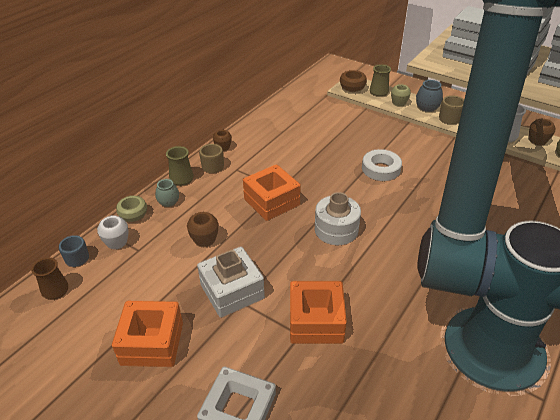

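View pics/top0.png

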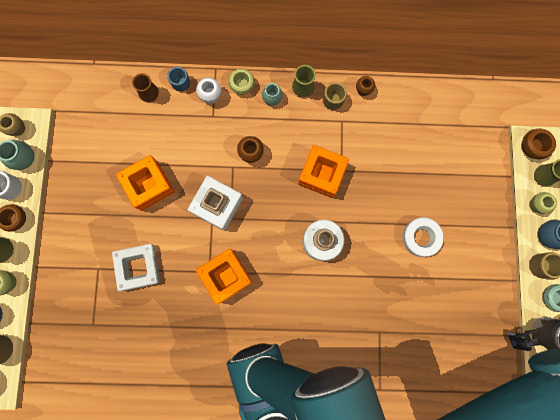

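The side view shows the square pot at about (230,262) in its white mould. The top view shows it at about (213,201), with three orange look-alike moulds around it and the round pot at (325,240). Next I'll zoom in and measure.

```bash
cat >> h.py <<'E'
def K(n,shape=(420,560)):
    m=robot.camera_model(n); f=shape[0]/2/np.tan(np.radians(m['vfov'])/2); return f,m['cx'],m['cy'],np.array(m['extrinsics'])
def pts(n,d):
    f,cx,cy,E=K(n); v,u=np.mgrid[:420,:560]; P=np.stack([(u-cx)/f*d,-(v-cy)/f*d,-d],-1); return P@E[:3,:3].T+E[:3,3]
def ray(n,u,v):
    f,cx,cy,E=K(n); r=E[:3,:3]@np.array([(u-cx)/f,-(v-cy)/f,-1]); return E[:3,3],r
def onplane(n,u,v,z):
    o,r=ray(n,u,v); return o+r*(z-o[2])/r[2]
def proj(n,X):
    f,cx,cy,E=K(n); q=E[:3,:3].T@(np.array(X)-E[:3,3]); return cx+f*q[0]/-q[2],cy-f*q[1]/-q[2]
def tri(uv1,uv2):
    o,r=ray('top',*uv1);o2,r2=ray('side',*uv2)
    s=np.linalg.lstsq(np.stack([r,-r2],1),o2-o,rcond=None)[0]; a=o+s[0]*r;b=o2+s[1]*r2
    return (a+b)/2,np.linalg.norm(a-b)
E
python3 - <<'E'
from h import *
for n,c in(('top',(213,201)),('side',(231,272))):
    z=np.load(f'pics/{n}0.npz'); p,d=z['p'],z['d']; P=pts(n,d); np.save(f'pics/{n}P.npy',P)
    u,v=c; cr=p[v-45:v+45,u-45:u+45]; cv2.imwrite(f'pics/{n}0z.png',cv2.resize(cr,None,fx=6,fy=6,interpolation=cv2.INTER_CUBIC))
    W=P[v-45:v+45,u-45:u+45]
    for lo,hi in((.07,.084),(.109,.122)):
        m=((W[...,2]>lo)&(W[...,2]<hi)).astype(np.uint8)
        k,l,s,_=cv2.connectedComponentsWithStats(m)
        for i in range(1,k):
            if s[i,4]<40: continue
            q=W[l==i]; r=cv2.minAreaRect((q[:,:2]*1000).astype(np.float32)); print(n,lo,s[i,4],q.mean(0).round(4),np.median(q[:,2]).round(4),np.round(r[0],1),np.round(r[1],1),round(r[2],1))
E
```

```text
top 0.07 1188 [0.578  0.198  0.0792] 0.0794 [579.  199.3] [121.6 120.3] 63.6
top 0.109 98 [0.5793 0.2006 0.1161] 0.1166 [578.7 199.1] [48.1 48.2] 63.3
side 0.07 1478 [0.569  0.2128 0.0767] 0.0768 [577.7 201.4] [121.5 123. ] 63.5
side 0.109 172 [0.5776 0.203  0.1137] 0.1137 [578.3 201.7] [49.  51.7] 65.3
```

View pics/top0z.png

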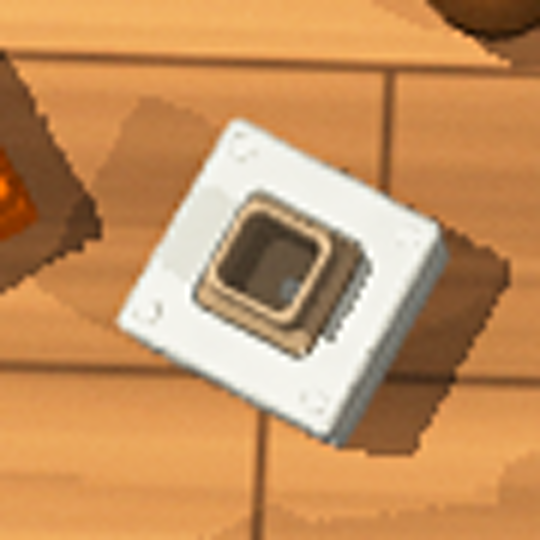

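View pics/side0z.png

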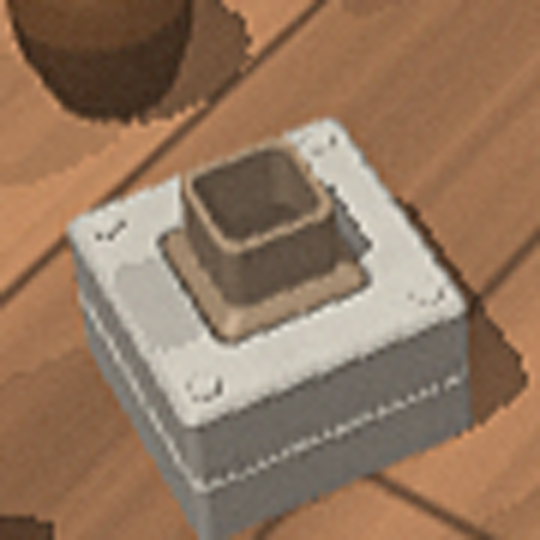

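The top zoom shows the rim centred at about crop (272,258) and square to the mould. Both depth views agree on a centre of (0.578, 0.200), a yaw of 63.5° (mod 90), a rim at z≈0.115, and sizes of 48 mm and 120 mm. I'll check this with rays while lifting, and probe the wrist direction.

Emit:
apply_moves:
  deltas:
    - {"dz":-1}
    - {"dz":-1}
    - {"dz":-1}
    - {"ry":1}
    - {"ry":1}
    - {}
  jaw: 0

```text
invalid input at $.deltas[0]: expected keys dx, dy, dz, rx, ry, rz
```

```bash
cat >> h.py <<'E'
from scipy.spatial.transform import Rotation as Ro
def st():
    s=robot.read_state(); R=Ro.from_rotvec(s['eef_rot']).as_matrix()
    print('t',round(s['t'],2),'j',np.round(s['joints'],3),'p',np.round(s['position'],4),'F',np.round(s['ft_force'],1),'T',np.round(s['ft_torque'],2),'w',round(s['width'],3))
    print('x',R[:,0].round(3),'y',R[:,1].round(3),'z',R[:,2].round(3)); return s,R
def go(target):  # shift in tool units
    s,R=st(); print('tool units',((R.T@(np.array(target)-s['position']))/.03).round(3))
E
python3 - <<'E'
from h import *
st()
# ray check of rim centre from rim mask (both views)
print(onplane('top',168+272/6,156+259/6,.116), onplane('side',186+259/6,227+196/6,.116), tri((168+272/6,156+259/6),(186+259/6,227+196/6)))
E
```

```text
t 0.1 j [-1.228  0.265  1.605 -0.     1.274 -0.037] p [ 0.25   -0.6263  0.2301] F [0.1 0.4 0.4] T [ 0.01 -0.    0.02] w 0.999
x [0.929 0.371 0.   ] y [ 0.371 -0.929 -0.002] z [-0.001  0.002 -1.   ]
[0.57882295 0.19677833 0.116     ] [0.57508634 0.20231179 0.116     ] (array([0.5797837 , 0.19762447, 0.10901881]), np.float64(0.00043391181691517465))
```

The eyeballed rays agree to within a few mm. Every row needs all six keys, so I'll resend.

Emit:
apply_moves:
  deltas:
    - {"dx":0,"dy":0,"dz":-1,"rx":0,"ry":0,"rz":0}
    - {"dx":0,"dy":0,"dz":-1,"rx":0,"ry":0,"rz":0}
    - {"dx":0,"dy":0,"dz":-1,"rx":0,"ry":0,"rz":0}
    - {"dx":0,"dy":0,"dz":0,"rx":0,"ry":1,"rz":0}
    - {"dx":0,"dy":0,"dz":0,"rx":0,"ry":1,"rz":0}
    - {"dx":0,"dy":0,"dz":0,"rx":0,"ry":0,"rz":0}
  jaw: 0

```text
t: 0.7
position: [0.2506, -0.6238, 0.3181]
eef_rot: [-3.029, -0.585, -0.27]
ft_force: [-0.5, 0.2, -0.2]
width: 0.998
```

```bash
python3 - <<'E'
from h import *
go([.5785,.2004,.30])
E
```

```text
t 0.7 j [-1.317  0.236  1.492  0.178  1.451 -0.152] p [ 0.2506 -0.6238  0.3181] F [-0.5  0.2 -0.2] T [0.01 0.05 0.02] w 0.998
x [0.914 0.365 0.179] y [ 0.373 -0.928 -0.011] z [ 0.162  0.077 -0.984]
tool units [ 19.908 -21.403   4.484]
```

Positive j4 tilts the tool to the left, so I'll grasp with the jaws at yaw +63.5° and tilt outward and left later. First I'll undo the tilt and travel.

Emit:
apply_moves:
  deltas:
    - {"dx":0,"dy":0,"dz":0,"rx":0,"ry":-1,"rz":0}
    - {"dx":0,"dy":0,"dz":0,"rx":0,"ry":-1,"rz":0}
    - {"dx":0.95,"dy":-1,"dz":0,"rx":0,"ry":0,"rz":0}
    - {"dx":0.95,"dy":-1,"dz":0,"rx":0,"ry":0,"rz":0}
    - {"dx":0.95,"dy":-1,"dz":0,"rx":0,"ry":0,"rz":0}
    - {"dx":0.95,"dy":-1,"dz":0,"rx":0,"ry":0,"rz":0}
    - {"dx":0.95,"dy":-1,"dz":0,"rx":0,"ry":0,"rz":0}
    - {"dx":0.95,"dy":-1,"dz":0,"rx":0,"ry":0,"rz":0}
    - {"dx":0.95,"dy":-1,"dz":0,"rx":0,"ry":0,"rz":0}
    - {"dx":0.95,"dy":-1,"dz":0,"rx":0,"ry":0,"rz":0}
    - {"dx":0.95,"dy":-1,"dz":0,"rx":0,"ry":0,"rz":0}
    - {"dx":0.95,"dy":-1,"dz":0,"rx":0,"ry":0,"rz":0}

```text
t: 1.9
position: [0.4048, -0.2267, 0.3085]
eef_rot: [-3.075, -0.58, 0.042]
ft_force: [-0.1, 0.0, 0.2]
width: 1.004
```

```bash
python3 - <<'E'
from h import *
go([.5785,.2004,.30])
E
```

```text
t 1.9 j [-0.557 -0.165  1.912 -0.009  1.422  0.642] p [ 0.4048 -0.2267  0.3085] F [-0.1  0.   0.2] T [0.05 0.04 0.01] w 1.004
x [ 0.931  0.364 -0.024] y [ 0.364 -0.931 -0.017] z [-0.028  0.007 -1.   ]
tool units [ 10.585 -11.144   0.218]
```

Travel and yaw together now. Each row gets a small rz, and I'll correct afterwards.

Emit:
apply_moves:
  deltas:
    - {"dx":0.95,"dy":-1,"dz":0,"rx":0,"ry":0,"rz":0}
    - {"dx":0.95,"dy":-1,"dz":0,"rx":0,"ry":0,"rz":0}
    - {"dx":0.95,"dy":-1,"dz":0,"rx":0,"ry":0,"rz":0}
    - {"dx":0.95,"dy":-1,"dz":0,"rx":0,"ry":0,"rz":0}
    - {"dx":0.95,"dy":-1,"dz":0,"rx":0,"ry":0,"rz":0}
    - {"dx":0.95,"dy":-1,"dz":0,"rx":0,"ry":0,"rz":0}
    - {"dx":0.95,"dy":-1,"dz":0,"rx":0,"ry":0,"rz":0}
    - {"dx":0.95,"dy":-1,"dz":0,"rx":0,"ry":0,"rz":0}
    - {"dx":0.95,"dy":-1,"dz":0,"rx":0,"ry":0,"rz":0}
    - {"dx":0.95,"dy":-1,"dz":0,"rx":0,"ry":0,"rz":0}
    - {"dx":0,"dy":0,"dz":0,"rx":0,"ry":0,"rz":-1}
    - {"dx":0,"dy":0,"dz":0,"rx":0,"ry":0,"rz":-1}

```text
t: 3.1
position: [0.5601, 0.1829, 0.2958]
eef_rot: [3.012, 0.874, -0.058]
ft_force: [0.4, -0.5, -0.1]
width: 1.004
```

Emit:
apply_moves:
  deltas:
    - {"dx":0,"dy":0,"dz":0,"rx":0,"ry":0,"rz":-1}
    - {"dx":0,"dy":0,"dz":0,"rx":0,"ry":0,"rz":-1}
    - {"dx":0,"dy":0,"dz":0,"rx":0,"ry":0,"rz":-1}
    - {"dx":0,"dy":0,"dz":0,"rx":0,"ry":0,"rz":-1}
    - {"dx":0,"dy":0,"dz":0,"rx":0,"ry":0,"rz":-1}
    - {"dx":0,"dy":0,"dz":0,"rx":0,"ry":0,"rz":-1}
    - {"dx":0,"dy":0,"dz":0,"rx":0,"ry":0,"rz":-1}
    - {"dx":0,"dy":0,"dz":0,"rx":0,"ry":0,"rz":-1}
    - {"dx":0,"dy":0,"dz":0,"rx":0,"ry":0,"rz":-1}
    - {"dx":0,"dy":0,"dz":0,"rx":0,"ry":0,"rz":-1}
    - {"dx":0,"dy":0,"dz":0,"rx":0,"ry":0,"rz":-1}
    - {"dx":0,"dy":0,"dz":0,"rx":0,"ry":0,"rz":-1}

```text
t: 4.3
position: [0.5538, 0.187, 0.2856]
eef_rot: [-2.11, -2.321, 0.092]
ft_force: [-0.4, 0.5, -0.6]
width: 1.004
```

Emit:
apply_moves:
  deltas:
    - {"dx":0,"dy":0,"dz":0,"rx":0,"ry":0,"rz":-1}
    - {"dx":0,"dy":0,"dz":0,"rx":0,"ry":0,"rz":-1}
    - {"dx":0,"dy":0,"dz":0,"rx":0,"ry":0,"rz":-1}
    - {"dx":0,"dy":0,"dz":0,"rx":0,"ry":0,"rz":-1}
    - {"dx":0,"dy":0,"dz":0,"rx":0,"ry":0,"rz":-1}
    - {"dx":0,"dy":0,"dz":0,"rx":0,"ry":0,"rz":-1}
    - {"dx":0,"dy":0,"dz":0,"rx":0,"ry":0,"rz":-1}
    - {"dx":0,"dy":0,"dz":0,"rx":0,"ry":0,"rz":-1}
    - {"dx":0,"dy":0,"dz":0,"rx":0,"ry":0,"rz":-1}
    - {"dx":0,"dy":0,"dz":0,"rx":0,"ry":0,"rz":-1}

```text
t: 5.3
position: [0.5485, 0.1888, 0.2779]
eef_rot: [-0.86, -2.99, 0.113]
ft_force: [-0.2, -0.2, 0.6]
width: 1.0
```

```bash
cat >> h.py <<'E'
def goR(target,yaw):
    s,R=st(); print('tool units',((R.T@(np.array(target)-s['position']))/.03).round(3))
    a=np.radians(yaw); y=np.array([np.cos(a),np.sin(a),0]); z=np.array([0,0,-1.]); T=np.stack([np.cross(y,z),y,z],1)
    print('rot units',np.degrees(Ro.from_matrix(R.T@T).as_rotvec())/5)
E
python3 - <<'E'
from h import *
goR([.5785,.2004,.20],63.5)
E
```

```text
t 5.3 j [ 0.315  0.103  1.709 -0.045  1.394 -0.686] p [0.5485 0.1888 0.2779] F [-0.2 -0.2  0.6] T [ 0.05 -0.04 -0.01] w 1.0
x [-0.847  0.532  0.007] y [ 0.53   0.845 -0.078] z [-0.047 -0.062 -0.997]
tool units [-0.658  1.059  2.518]
rot units [-0.88656325 -0.12317141 -1.12060954]
```

Emit:
apply_moves:
  deltas:
    - {"dx":-0.35,"dy":0.5,"dz":0.6,"rx":-0.5,"ry":-0.1,"rz":-0.6}
    - {"dx":-0.35,"dy":0.5,"dz":0.6,"rx":-0.4,"ry":0,"rz":-0.5}
    - {"dx":0,"dy":0,"dz":0.6,"rx":0,"ry":0,"rz":0}
    - {"dx":0,"dy":0,"dz":0.2,"rx":0,"ry":0,"rz":0}
    - {"dx":0,"dy":0,"dz":0,"rx":0,"ry":0,"rz":0}

```text
t: 5.8
position: [0.5798, 0.2043, 0.2125]
eef_rot: [0.707, 3.059, -0.005]
ft_force: [-0.7, -1.1, -0.2]
width: 0.997
```

```bash
python3 - <<'E'
from h import *
p,d=cap('side','side1'); goR([.5785,.2004,.14],63.5)
p,d=cap('top','top1')
E
```

```text
t 5.85 j [ 0.3    0.163  1.759 -0.004  1.219 -0.815] p [0.5798 0.2044 0.2129] F [-0.8  0.3 -0.7] T [ 0.03  0.01 -0.02] w 0.998
x [-0.899  0.439 -0.002] y [ 0.439  0.899 -0.003] z [ 0.001 -0.003 -1.   ]
tool units [-0.014 -0.131  2.43 ]
rot units [-0.02984211  0.02528913  0.09276819]
```

View pics/side1.png

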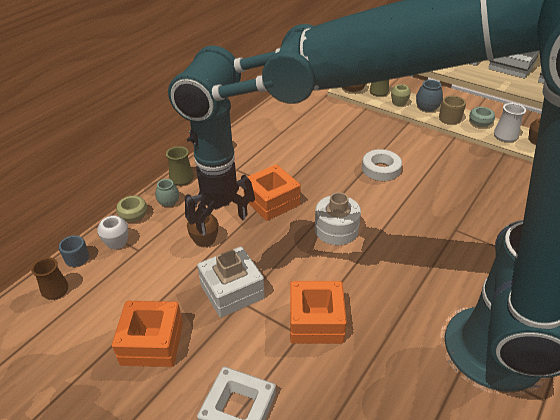

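The side view shows the open gripper squarely above the square pot, with fingertips at about (195,232) and (245,215). I'll measure the real fingertip height against the TCP z of 0.213.

```bash
python3 - <<'E'
from h import *
for n in('side','top'):
    z=np.load(f'pics/{n}1.npz'); P=pts(n,z['d']); c=np.array([.5798,.2044]); y=np.array([.439,.899]); x=np.array([-.899,.439])
    q=(P[...,:2]-c); a=q@y; b=q@x; m=(abs(a)<.075)&(abs(b)<.03)&(P[...,2]>.16)&(P[...,2]<.3)
    for s in(-1,1):
        k=m&(a*s>.02); zz=P[...,2][k]
        if len(zz)<5: print(n,s,len(zz));continue
        zs=np.sort(zz); print(n,s,len(zz),zs[[0,3,8,15]].round(4) if len(zs)>15 else zs, 'a range low', a[k][zz<zs[0]+.015].round(3)[:6])
E
```

```text
side -1 334 [0.2263 0.2269 0.2295 0.2321] a range low [-0.041 -0.04  -0.041 -0.041 -0.042 -0.054]
side 1 433 [0.2245 0.2298 0.2315 0.2358] a range low [0.057 0.057 0.057 0.056 0.054 0.053]
top -1 39 [0.2769 0.2793 0.2827 0.2869] a range low [-0.043 -0.042 -0.043 -0.045 -0.047 -0.072]
top 1 0
```

Emit:
apply_moves:
  deltas:
    - {"dx":0,"dy":-0.13,"dz":0.8,"rx":0,"ry":0,"rz":0.1}
    - {"dx":0,"dy":0,"dz":0.8,"rx":0,"ry":0,"rz":0}
    - {"dx":0,"dy":0,"dz":0.8,"rx":0,"ry":0,"rz":0}
    - {"dx":0,"dy":0,"dz":0,"rx":0,"ry":0,"rz":0}

```text
t: 6.3
position: [0.5828, 0.2024, 0.1471]
eef_rot: [0.717, 3.044, 0.004]
ft_force: [-0.4, 0.4, -1.0]
width: 0.997
```

```bash
python3 - <<'E'
from h import *
goR([.5785,.2004,.093],63.5)
E
```

```text
t 6.3 j [ 0.297  0.212  1.829 -0.005  1.088 -0.809] p [0.5828 0.2024 0.1471] F [-0.4  0.4 -1. ] T [-0.03  0.02  0.03] w 0.997
x [-0.895  0.446 -0.013] y [0.446 0.895 0.006] z [ 0.014 -0.001 -1.   ]
tool units [ 0.123 -0.133  1.801]
rot units [ 0.0640496   0.14695175 -0.002615  ]
```

Open fingertips sit at z≈0.2255, 13 mm behind the TCP, so the TCP refers to the shut state. Closing at TCP z 0.086 is therefore safe above the shoulder at 0.084. Descending.

Emit:
apply_moves:
  deltas:
    - {"dx":0.1,"dy":-0.1,"dz":0.5,"rx":0.06,"ry":0.14,"rz":0}
    - {"dx":0,"dy":0,"dz":0.5,"rx":0,"ry":0,"rz":0}
    - {"dx":0,"dy":0,"dz":0.3,"rx":0,"ry":0,"rz":0}
    - {"dx":0,"dy":0,"dz":0,"rx":0,"ry":0,"rz":0}
    - {"dx":0,"dy":0,"dz":0,"rx":0,"ry":0,"rz":0}

```text
t: 6.8
position: [0.582, 0.202, 0.1103]
eef_rot: [0.719, 3.052, 0.005]
ft_force: [-0.0, 0.3, 1.3]
width: 0.999
```

```bash
python3 - <<'E'
from h import *
goR([.5785,.2004,.086],63.5)
E
```

```text
t 6.8 j [ 0.294  0.25   1.856 -0.     1.029 -0.814] p [0.582  0.202  0.1103] F [-0.   0.3  1.3] T [-0.   -0.04  0.01] w 0.999
x [-0.895  0.446 -0.005] y [0.446 0.895 0.005] z [ 0.007  0.002 -1.   ]
tool units [ 0.085 -0.104  0.809]
rot units [ 0.05489257  0.06046508 -0.00083445]
```

Emit:
apply_moves:
  deltas:
    - {"dx":0.12,"dy":-0.12,"dz":0.3,"rx":0.05,"ry":0.06,"rz":0}
    - {"dx":0,"dy":0,"dz":0.3,"rx":0,"ry":0,"rz":0}
    - {"dx":0,"dy":0,"dz":0.15,"rx":0,"ry":0,"rz":0}
    - {"dx":0,"dy":0,"dz":0,"rx":0,"ry":0,"rz":0}
    - {"dx":0,"dy":0,"dz":0,"rx":0,"ry":0,"rz":0}

```text
t: 7.3
position: [0.5775, 0.2005, 0.0869]
eef_rot: [0.72, 3.057, 0.001]
ft_force: [0.8, 0.1, 0.4]
width: 1.003
```

```bash
python3 - <<'E'
from h import *
p,d=cap('side','side2'); cv2.imwrite('pics/side2z.png',cv2.resize(p[200:340,160:310],None,fx=4,fy=4,interpolation=cv2.INTER_CUBIC))
goR([.5785,.2004,.086],63.5)
E
```

```text
t 7.35 j [ 0.293  0.271  1.878  0.     0.991 -0.815] p [0.5775 0.2005 0.0869] F [ 0.2 -0.8  0.2] T [-0.03 -0.06  0.01] w 0.997
x [-0.895  0.446 -0.001] y [0.446 0.895 0.001] z [ 0.001  0.001 -1.   ]
tool units [-0.032  0.013  0.03 ]
rot units [ 0.01282627  0.00903165 -0.00074149]
```

View pics/side2z.png

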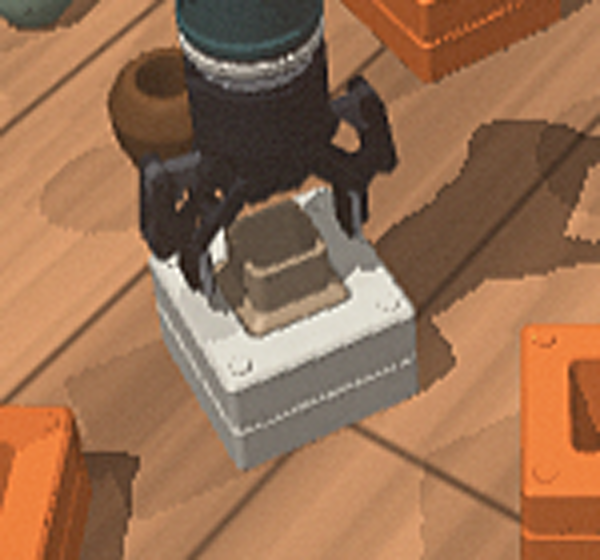

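The zoom shows the two fingers either side of the neck at crop (205,270) and (350,225), clear of the mould. I'll close gently in stages.

Emit:
apply_moves:
  deltas:
    - {"dx":0,"dy":0,"dz":0,"rx":0,"ry":0,"rz":0}
    - {"dx":0,"dy":0,"dz":0,"rx":0,"ry":0,"rz":0}
    - {"dx":0,"dy":0,"dz":0,"rx":0,"ry":0,"rz":0}
    - {"dx":0,"dy":0,"dz":0,"rx":0,"ry":0,"rz":0}
  jaw: 85

```text
t: 7.75
position: [0.5783, 0.2007, 0.0879]
eef_rot: [0.72, 3.055, 0.003]
ft_force: [-0.5, -1.2, -0.8]
width: 0.669
```

Emit:
apply_moves:
  deltas:
    - {"dx":0,"dy":0,"dz":0,"rx":0,"ry":0,"rz":0}
    - {"dx":0,"dy":0,"dz":0,"rx":0,"ry":0,"rz":0}
    - {"dx":0,"dy":0,"dz":0,"rx":0,"ry":0,"rz":0}
    - {"dx":0,"dy":0,"dz":0,"rx":0,"ry":0,"rz":0}
    - {"dx":0,"dy":0,"dz":0,"rx":0,"ry":0,"rz":0}
    - {"dx":0,"dy":0,"dz":0,"rx":0,"ry":0,"rz":0}
  jaw: 255

```text
t: 8.35
position: [0.5785, 0.2006, 0.0884]
eef_rot: [0.719, 3.055, 0.003]
ft_force: [-0.6, 0.2, 0.1]
width: 0.55
```

```bash
python3 - <<'E'
from h import *
p,d=cap('side','side3'); cv2.imwrite('pics/side3z.png',cv2.resize(p[200:340,160:310],None,fx=4,fy=4,interpolation=cv2.INTER_CUBIC))
goR([.5785,.2004,.086],63.5)
E
```

```text
t 8.4 j [ 0.293  0.269  1.877  0.     0.992 -0.815] p [0.5785 0.2006 0.0884] F [-0.1 -0.1  0.1] T [ 0.01  0.02 -0.01] w 0.544
x [-0.895  0.446 -0.003] y [0.446 0.895 0.002] z [ 0.003  0.001 -1.   ]
tool units [-0.003 -0.006  0.079]
rot units [ 0.02826001  0.02924754 -0.00109712]
```

View pics/side3z.png

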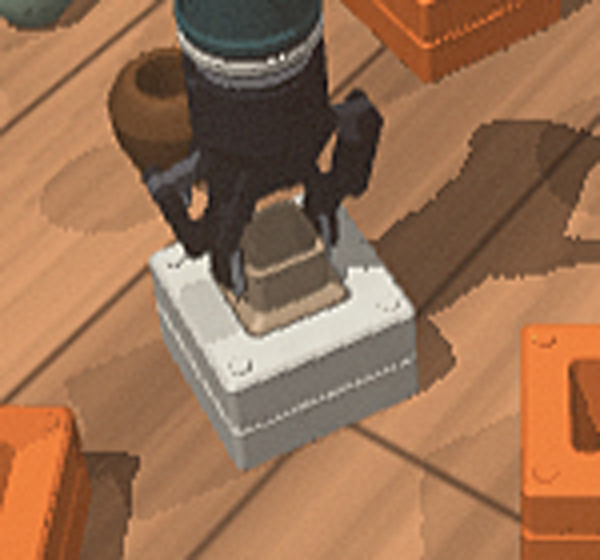

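The pads have closed on the neck at width 0.55, about 47 mm, and the mould hasn't moved. I'll lift slowly.

Emit:
apply_moves:
  deltas:
    - {"dx":0,"dy":0,"dz":-0.15,"rx":0,"ry":0,"rz":0}
    - {"dx":0,"dy":0,"dz":-0.2,"rx":0,"ry":0,"rz":0}
    - {"dx":0,"dy":0,"dz":-0.2,"rx":0,"ry":0,"rz":0}
    - {"dx":0,"dy":0,"dz":-0.2,"rx":0,"ry":0,"rz":0}
    - {"dx":0,"dy":0,"dz":0,"rx":0,"ry":0,"rz":0}

```text
t: 8.9
position: [0.5776, 0.2005, 0.1119]
eef_rot: [0.72, 3.057, 0.002]
ft_force: [0.0, 0.4, -1.9]
width: 0.552
```

```bash
python3 - <<'E'
from h import *
goR([.5785,.2006,.2],63.5)
E
```

```text
t 8.9 j [ 0.293  0.244  1.861  0.     1.036 -0.815] p [0.5776 0.2005 0.1119] F [ 0.   0.4 -1.9] T [-0.03  0.01 -0.02] w 0.552
x [-0.895  0.446 -0.001] y [0.446 0.895 0.001] z [ 0.002  0.001 -1.   ]
tool units [-0.028  0.02  -2.936]
rot units [0.0153732  0.01356011 0.00047912]
```

Emit:
apply_moves:
  deltas:
    - {"dx":-0.02,"dy":0.02,"dz":-0.3,"rx":0,"ry":0,"rz":0}
    - {"dx":0,"dy":0,"dz":-0.35,"rx":0,"ry":0,"rz":0}
    - {"dx":0,"dy":0,"dz":-0.35,"rx":0,"ry":0,"rz":0}
    - {"dx":0,"dy":0,"dz":-0.35,"rx":0,"ry":0,"rz":0}
    - {"dx":0,"dy":0,"dz":0,"rx":0,"ry":0,"rz":0}

```text
t: 9.4
position: [0.579, 0.2009, 0.1571]
eef_rot: [0.719, 3.055, 0.003]
ft_force: [-0.4, -0.1, -1.4]
width: 0.552
```

```bash
python3 - <<'E'
from h import *
goR([.5785,.2006,.2],63.5)
p,d=cap('side','side4'); cv2.imwrite('pics/side4z.png',cv2.resize(p[160:340,140:330],None,fx=3,fy=3,interpolation=cv2.INTER_CUBIC))
E
```

```text
t 9.4 j [ 0.293  0.201  1.822  0.     1.115 -0.815] p [0.579  0.2009 0.1571] F [-0.4 -0.1 -1.4] T [-0.01 -0.01 -0.03] w 0.552
x [-0.895  0.446 -0.002] y [0.446 0.895 0.002] z [ 0.003  0.001 -1.   ]
tool units [ 0.006 -0.012 -1.431]
rot units [2.80338062e-02 2.74109552e-02 6.89449850e-05]
```

View pics/side4z.png

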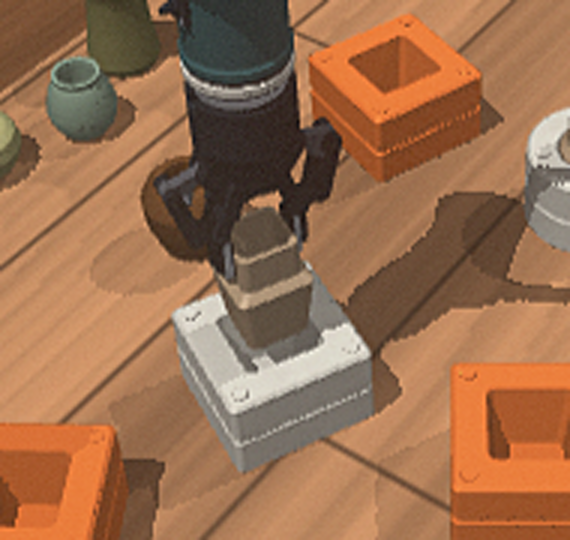

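The pot rises upright, with its foot now at about z 0.089 just above the mould. I'll continue up well clear before tilting.

Emit:
apply_moves:
  deltas:
    - {"dx":0,"dy":0,"dz":-0.5,"rx":0,"ry":0,"rz":0}
    - {"dx":0,"dy":0,"dz":-0.7,"rx":0,"ry":0,"rz":0}
    - {"dx":0,"dy":0,"dz":-0.8,"rx":0,"ry":0,"rz":0}
    - {"dx":0,"dy":0,"dz":-0.8,"rx":0,"ry":0,"rz":0}
    - {"dx":0,"dy":0,"dz":-0.8,"rx":0,"ry":0,"rz":0}
    - {"dx":0,"dy":0,"dz":-0.8,"rx":0,"ry":0,"rz":0}
    - {"dx":0,"dy":0,"dz":-0.8,"rx":0,"ry":0,"rz":0}
    - {"dx":0,"dy":0,"dz":-0.8,"rx":0,"ry":0,"rz":0}
    - {"dx":0,"dy":0,"dz":-0.8,"rx":0,"ry":0,"rz":0}
    - {"dx":0,"dy":0,"dz":-0.8,"rx":0,"ry":0,"rz":0}
    - {"dx":0,"dy":0,"dz":-0.4,"rx":0,"ry":0,"rz":0}
    - {"dx":0,"dy":0,"dz":0,"rx":0,"ry":0,"rz":0}

```text
t: 10.65
position: [0.575, 0.1996, 0.41]
eef_rot: [-0.719, -3.055, 0.003]
ft_force: [0.5, 0.1, -1.4]
width: 0.545
```

```bash
python3 - <<'E'
from h import *
goR([.5785,.2006,.4],63.5)
E
```

```text
t 10.65 j [ 0.293  0.084  1.492  0.     1.569 -0.815] p [0.575  0.1996 0.41  ] F [ 0.5  0.1 -1.4] T [ 0.04 -0.   -0.  ] w 0.545
x [-0.895  0.446  0.003] y [ 0.446  0.895 -0.002] z [-0.003 -0.001 -1.   ]
tool units [-0.092  0.082  0.331]
rot units [-0.02583933 -0.02988506  0.00022243]
```

Now I'll tilt about tool x, negative so the foot swings outward and left, watching the joints.

Emit:
apply_moves:
  deltas:
    - {"dx":0,"dy":0,"dz":0,"rx":-0.4,"ry":0,"rz":0}
    - {"dx":0,"dy":0,"dz":0,"rx":-0.8,"ry":0,"rz":0}
    - {"dx":0,"dy":0,"dz":0,"rx":-0.8,"ry":0,"rz":0}
    - {"dx":0,"dy":0,"dz":0,"rx":-0.8,"ry":0,"rz":0}
    - {"dx":0,"dy":0,"dz":0,"rx":-0.8,"ry":0,"rz":0}
    - {"dx":0,"dy":0,"dz":0,"rx":-0.8,"ry":0,"rz":0}

```text
t: 11.25
position: [0.5723, 0.2005, 0.3999]
eef_rot: [0.69, 2.927, 0.586]
ft_force: [0.0, 0.3, -2.0]
width: 0.553
```

```bash
python3 - <<'E'
from h import *
s,R=st(); print(np.degrees(np.arcsin(-R[2,2])), np.abs(s['joint_vel']).max())
E
```

```text
t 11.25 j [ 0.105 -0.083  1.724  0.347  1.308 -1.061] p [0.5723 0.2005 0.3999] F [ 0.   0.3 -2. ] T [-0.34  0.16 -0.01] w 0.553
x [-0.896  0.445  0.012] y [0.415 0.825 0.383] z [ 0.16   0.348 -0.924]
67.48976907206186 0.7238770700089452
```

Emit:
apply_moves:
  deltas:
    - {"dx":0,"dy":0.2,"dz":0.1,"rx":-0.8,"ry":0,"rz":0}
    - {"dx":0,"dy":0.2,"dz":0.1,"rx":-0.8,"ry":0,"rz":0}
    - {"dx":0,"dy":0.2,"dz":0.1,"rx":-0.8,"ry":0,"rz":0}
    - {"dx":0,"dy":0.2,"dz":0.1,"rx":-0.8,"ry":0,"rz":0}
    - {"dx":0,"dy":0.2,"dz":0.1,"rx":-0.8,"ry":0,"rz":0}
    - {"dx":0,"dy":0.2,"dz":0.1,"rx":-0.8,"ry":0,"rz":0}
    - {"dx":0,"dy":0.2,"dz":0.1,"rx":-0.8,"ry":0,"rz":0}
    - {"dx":0,"dy":0.2,"dz":0.1,"rx":-0.8,"ry":0,"rz":0}

```text
t: 12.05
position: [0.5896, 0.2415, 0.3917]
eef_rot: [0.633, 2.545, 1.34]
ft_force: [0.3, 0.5, -1.7]
width: 0.551
```

```bash
python3 - <<'E'
from h import *
s,R=st(); print(np.degrees(np.arcsin(-R[2,2])), np.abs(s['joint_vel']).max())
E
```

```text
t 12.05 j [-0.085 -0.152  2.021  1.032  1.101 -1.589] p [0.5896 0.2415 0.3917] F [ 0.3  0.5 -1.7] T [-0.65  0.29  0.01] w 0.551
x [-0.889  0.457  0.025] y [0.279 0.498 0.821] z [ 0.363  0.737 -0.571]
34.790284398929906 0.945301553868928
```

Emit:
apply_moves:
  deltas:
    - {"dx":0,"dy":0.3,"dz":0.2,"rx":-0.8,"ry":0,"rz":0}
    - {"dx":0,"dy":0.3,"dz":0.2,"rx":-0.8,"ry":0,"rz":0}
    - {"dx":0,"dy":0.3,"dz":0.2,"rx":-0.8,"ry":0,"rz":0}
    - {"dx":0,"dy":0.3,"dz":0.2,"rx":-0.8,"ry":0,"rz":0}
    - {"dx":0,"dy":0.3,"dz":0.1,"rx":-0.8,"ry":0,"rz":0}
    - {"dx":0,"dy":0.3,"dz":0.1,"rx":-0.6,"ry":0,"rz":0}

```text
t: 12.65
position: [0.6094, 0.2799, 0.4105]
eef_rot: [0.58, 2.166, 1.779]
ft_force: [0.6, -0.3, -2.1]
width: 0.548
```

```bash
python3 - <<'E'
from h import *
s,R=st(); print(np.degrees(np.arcsin(-R[2,2])), np.abs(s['joint_vel']).max())
p,d=cap('side','side5')
E
```

```text
t 12.65 j [-0.103 -0.08   2.167  1.574  1.141 -2.01 ] p [0.6094 0.2799 0.4105] F [ 0.6 -0.3 -2.1] T [-0.71  0.42 -0.05] w 0.548
x [-0.881  0.472  0.038] y [0.129 0.162 0.978] z [ 0.455  0.867 -0.203]
11.730352150797671 0.6562917691611011
```

View pics/side5.png

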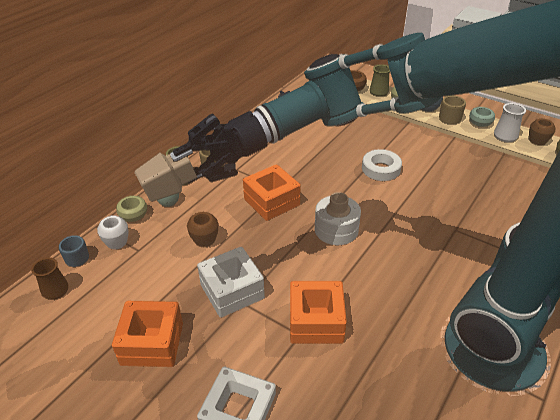

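The side view shows the pot held at (163,178), nearly level, with the mould empty and still in place. I'll finish the last 12° slowly.

Emit:
apply_moves:
  deltas:
    - {"dx":0,"dy":0.2,"dz":0,"rx":-0.6,"ry":0,"rz":0}
    - {"dx":0,"dy":0.2,"dz":0,"rx":-0.6,"ry":0,"rz":0}
    - {"dx":0,"dy":0.1,"dz":0,"rx":-0.6,"ry":0,"rz":0}
    - {"dx":0,"dy":0,"dz":0,"rx":-0.4,"ry":0,"rz":0}
    - {"dx":0,"dy":0,"dz":0,"rx":0,"ry":0,"rz":0}
    - {"dx":0,"dy":0,"dz":0,"rx":0,"ry":0,"rz":0}

```text
t: 13.3
position: [0.6084, 0.279, 0.4124]
eef_rot: [0.559, 1.971, 1.95]
ft_force: [-0.7, 0.2, -1.8]
width: 0.549
```

```bash
python3 - <<'E'
from h import *
s,R=st(); print(np.degrees(np.arcsin(-R[2,2])), np.abs(s['joint_vel']).max())
E
```

```text
t 13.3 j [-0.115 -0.018  2.237  1.792  1.25  -2.199] p [0.6084 0.279  0.4124] F [-0.7  0.2 -1.8] T [-0.73  0.42  0.05] w 0.549
x [-0.875  0.481  0.051] y [ 0.056 -0.003  0.998] z [ 0.48   0.877 -0.024]
1.383943640389123 0.021555902260635324
```

Emit:
apply_moves:
  deltas:
    - {"dx":0,"dy":0,"dz":0,"rx":-0.25,"ry":0,"rz":0}
    - {"dx":0,"dy":0,"dz":0,"rx":0,"ry":0,"rz":0}
    - {"dx":0,"dy":0,"dz":0,"rx":0,"ry":0,"rz":0}
    - {"dx":0,"dy":0,"dz":0,"rx":0,"ry":0,"rz":0}
    - {"dx":0,"dy":0,"dz":0,"rx":0,"ry":0,"rz":0}
    - {"dx":0,"dy":0,"dz":0,"rx":0,"ry":0,"rz":0}

```text
t: 13.9
position: [0.6086, 0.2787, 0.4133]
eef_rot: [0.552, 1.948, 1.966]
ft_force: [-0.3, 0.1, -2.1]
width: 0.552
```

```bash
python3 - <<'E'
from h import *
s,R=st(); print(np.degrees(np.arcsin(-R[2,2])), np.abs(s['joint_vel']).max())
tcp=s['position']
for n in('side','top'):
    p,d=cap(n,n+'6'); P=pts(n,d); Q=(P-tcp)@R   # tool coords
    m=(Q[...,2]>-.002)&(Q[...,2]<.12)&(abs(Q[...,0])<.06)&(abs(Q[...,1])<.06)&(d>0)
    q=Q[m]; w=P[m]; print(n,m.sum(),'tool min',q.min(0).round(4),'max',q.max(0).round(4),'world z',w[:,2].min().round(3),w[:,2].max().round(3))
    # fit planes: top flat face (max y) and foot
    top=m&(Q[...,1]>.02)&(Q[...,2]>.022)&(Q[...,2]<.06); 
    if top.sum()>20:
        t=P[top]; c=t.mean(0); nn=np.linalg.svd(t-c)[2][2]; nn*=np.sign(nn[2]); print('top face n',nn.round(3),'along tool z: deg',np.degrees(np.arcsin(nn@np.r_[.48,.877,0])).round(2),top.sum())
    P0=np.load(f'pics/{n}P.npy'); dd=np.abs(P-P0).max(-1)
    d0=np.load(f'pics/{n}0.npz')['d']; p0=np.load(f'pics/{n}0.npz')['p']
    W=P
    for nm,lo,hi,cx,cy in(('sqmould',.07,.084,.5785,.2004),):
        k=(W[...,2]>lo)&(W[...,2]<hi)&(abs(W[...,0]-cx)<.1)&(abs(W[...,1]-cy)<.1)&(p[...,2].astype(int)-p[...,0]<60)
        cc,l,ss,_=cv2.connectedComponentsWithStats(k.astype(np.uint8)); i=1+ss[1:,4].argmax(); r=cv2.minAreaRect((W[l==i][:,:2]*1000).astype(np.float32)); print(nm,np.round(r[0],1),np.round(r[1],1),r[2])
    df=cv2.absdiff(p,p0).max(-1); cv2.imwrite(f'pics/{n}diff.png',df)
E
```

```text
t 13.9 j [-0.115 -0.009  2.242  1.815  1.266 -2.222] p [0.6086 0.2787 0.4133] F [-0.3  0.1 -2.1] T [-0.74  0.38 -0.03] w 0.552
x [-0.875  0.482  0.049] y [ 0.044 -0.021  0.999] z [ 0.482  0.876 -0.003]
0.16884773679721762 0.0041190165868793
side 1640 tool min [-0.0275 -0.0315 -0.002 ] max [0.0341 0.031  0.0697] world z 0.383 0.445
top face n [0.054 0.101 0.993] along tool z: deg 6.55 410
sqmould [577.7 201.6] [121.8 122.4] 63.431495666503906
top 836 tool min [-0.0316 -0.0239 -0.0018] max [0.0298 0.036  0.0693] world z 0.391 0.45
top face n [0.094 0.098 0.991] along tool z: deg 7.52 401
sqmould [547.7 215.3] [121.3  52.3] 61.79191589355469
```

View pics/side6.png

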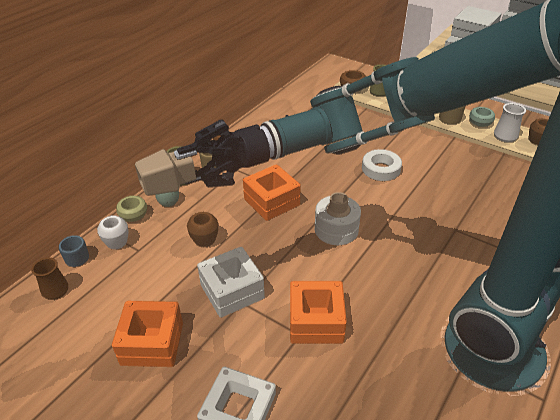

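View pics/top6.png

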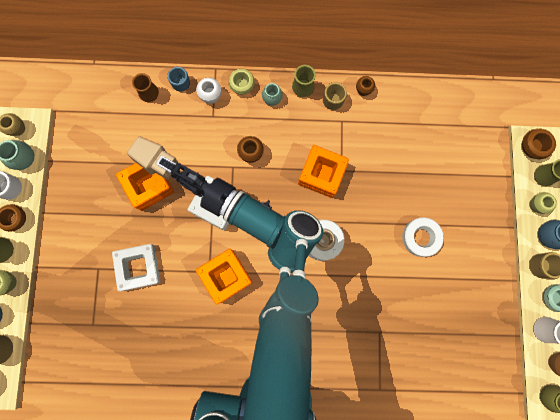

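The pot is held level at (160,170) in the side view and (150,152) in the top view. The taper of its upper face accounts for 5.9° of the 6.5–7.5° I measured. The foot is 69.5 mm beyond the TCP against 68.4 mm expected, so it hasn't slipped. The mould hasn't moved and the other items look untouched. Handing in.

```bash
python3 - <<'E'
from h import *
st(); print(robot.hand_in())
E
```

```text
t 14.0 j [-0.115 -0.009  2.242  1.815  1.266 -2.222] p [0.6086 0.2787 0.4133] F [-1.1 -0.1 -0.7] T [-0.75  0.38  0.02] w 0.548
x [-0.875  0.482  0.049] y [ 0.044 -0.021  0.999] z [ 0.482  0.876 -0.003]
the job is handed in; nothing more can be done
None
```

I gripped the square pot by its neck and drew it straight up, upright, until its foot was well clear of the mould. I then turned it onto its side and handed the job in at 14 s, still holding it level and steady.

**Final checks**
- **Level:** the tool axis was 0.2° off level. The pot's upper side measured 6.5–7.5° against the 5.9° its taper should show, so the pot lies within about 1–2° of level.
- **Grip:** the foot was about 69.5 mm beyond the tool tip, against 68.4 mm expected, so the pot had not slipped. The jaw opening stayed at 0.55.
- **Height:** the lowest pot point seen was at z ≈ 0.38 m, about 0.30 m above the moulds.
- **Mould:** the side view put it within 0.2 mm of where it started. The top view could not confirm this, because the arm hid most of the mould.
- **Other things:** the round pot, rings, glazed pot and orange moulds looked unmoved, but I checked them by eye only.
- **Forces:** readings at the end of each move showed no more than about the pot's weight.

**Disagreement:** an early rim height from hand-picked pixels came out at 0.109 m. The depth images gave 0.114–0.117 m and the text 0.116 m, so I used the depth values.

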